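Wind the interval timer, then set the purge valve two turns open and keep hold

TASK

Start a timed purge of the gas line: first wind the clockwork timer fully, turning its wing key clockwise, regripping as needed, until it comes to its stop. Then take the valve's handwheel by its upright crank handle, close the valve clockwise right to its stop, and open it again by exactly two full turns. Finish still gripping the crank handle between the fingers with the wheel at rest there, and leave the flask, the shell bowl and the dish where they stand.

Things in the scene. Friction and masses are not known exactly. Their poses are not given: they have to be found in the camera images.
- valve: Valve station bolted to the bench (it cannot move): aluminium base plate 110 x 90 x 12 mm, steel block 50 mm square up to 57 mm, brass bonnet, vertical stem, and on the stem a level dark handwheel. Origin: centre of the plate's underside, on the bench, on the wheel's vertical axis. x along the plate's 110 mm side, z up. The two brass tube stubs point to +y and -y. It stands at any yaw within about 46 degrees. The valve and the timer may stand on either side of the bench.
- wheel_axis (a point): Point on the wheel's vertical axis, 136 mm above the bench, level with the middle of the crank handle. The wheel itself: rim 50 mm radius to the centre of its 12 mm bar, rim top 108 mm above the bench; the hub rises to 110 mm.
- wheel (a joint): Turn of the handwheel, rad. 0 = closed, at the hard stop; grows counter-clockwise seen from above (opening), 6.283 per turn, up to three turns (18.85). It starts between about half a turn and 1.2 turns open. At 0 (and at each whole turn) the crank handle lies on the -x side of the axis of valve; its direction from the axis is that, turned counter-clockwise by this value. Turning takes about 2.5 N at the handle; it stays where left.
- crank_handle: Upright black cylindrical crank handle on the wheel's rim, 18 mm in diameter, 52 mm tall (110 to 162 mm above the bench), standing free above the rim at 50 mm from the wheel's axis. Origin: on its own axis at mid height, 136 mm above the bench. It spins freely about its own vertical axis, so a gripper holding it can travel round the circle without turning. z up; its own yaw means nothing.
- timer: Round white clockwork interval timer fixed to the bench, 88 mm foot, 76 mm case, 55 mm high. Origin: centre of its underside, z up. A small black index bar on the case's top edge marks its -x side: the wound-full position.
- key_grip (a point): Grip point of the steel wing key: on the timer's vertical axis, 83 mm above the bench, in the middle of the wing. The wing is an upright flat plate 36 mm long (this point's x), 9 mm thick (its y) and 32 mm tall, from 65 to 97 mm above the bench, on a 12 mm stem. A black dot on its top lies towards its +x end; when fully wound this end points at the index bar (the timer's -x side). Fingers may open round it and turn freely.
- key (a joint): Turn of the wing key, rad. Grows clockwise seen from above (winding); 4.2 = fully wound, at its hard stop. It starts between 1.0 and 2.0. The spring and ratchet friction take about 0.08 to 0.11 N m to wind; it stays where it is left when let go.
- flask: Stoppered conical glass flask, 74 mm foot, 114 mm tall, loose, to be left alone. Origin: centre of its underside.
- shell_bowl: Brown nutshell bowl with three nuts in it, 92 mm across, 45 mm tall, loose, to be left alone. Origin: centre of its underside.
- dish: Shallow lidded culture dish with a brown filling, 90 mm across, 17 mm tall, loose, to be left alone. Origin: centre of its underside.
There are look-alikes about, which are no part of the job. Several things have the shape of the valve; the one meant has the colours described above.

How it is judged:
By the outcome, as a careful person would: the job done as asked, in the order asked, and still so for the second after the job is handed in, while the arm keeps its last pose, push and grip.
It also fails if it takes over 72 s, if anything falls off the work surface, if the arm or the gripper's body presses on something with over 40 N, if the wrist force passes 120 N, or if a joint passes its speed limit or range.

ROBOT

A 6-joint arm with a two-finger parallel gripper is mounted at the origin on the work surface. World frame = base frame: x ahead of the robot, y to its left, z up, the work surface at z = 0. Lengths are in m, angles in rad, forces in N, time in s.
With the tool pointing down it reaches from about 0.325 to 0.875 m from the base axis. Payload 4.4 kg.
Tool frame: the origin (TCP) lies between the finger pads; the fingertips stand 11 mm ahead of it and the grasp point (between the pads) lies 8 mm behind it (tips_ahead is the distance from the TCP to the fingertips, in m); z points along the fingers, y is the line along which they close (so a half turn about z gives the same grasp; the last joint's range is limited). The gripper opens to 85 mm and grips with 20 to 120 N. Pads are 22 mm wide; open, the fingers measure 114 mm over their backs; the gripper's body (76 mm by 85 mm) begins 54 mm behind the grasp point. The pads swing forward as they close: fully open they stand 13 mm farther back than shut.
Start: joints at [-1.304, 0.207, 1.542, -0, 1.393, -0.15], TCP at [0.233, -0.526, 0.208] pointing down, gripper open.
Joint ranges: [-2.73, 2.73], [-0.86, 2.22], [0.23, 2.46], [-1.11, 4.25], [0.08, 2.63], [-2.82, 2.82]. Speed limits (rad/s): [2.79, 2.79, 3.14, 3.14, 3.14, 3.14].

INTERFACE

Orientations are given as a rotation vector (axis times angle).
In Python, from plant import sense, capture, job_done, tips_ahead gives the robot as it stands.
- The arm moves only by the shell command python3 -m inch 'ROWS'. ROWS is JSON, a list of rows, each a list of 5 numbers: the closure in counts, from 0 (fully open) to 255 (shut), then the shift along the tool's x, y, z in mm, then the turn about the tool's z in rad. A call has 1 to 20 rows; each row is the pose to reach, as a shift and turn from the pose commanded when the call began, along the tool's axes at that moment; what a row does not reach only later rows make up. A row lasts 1/12 s, in which the tool goes at most 41.7 mm and 7.16 degrees, less where a joint would pass 70% of its speed; a pose out of reach is approached as far as the arm can. A call with a gripper value outside its range is refused whole. The fingers move at their own pace and stop on an object; the grip force is fixed at half the most. Time passes only in rows, so rows that repeat a pose let the fingers close. It gives the time, the measured TCP pose, the force, the opening and the grip force at its end, in the units of the state.
- sense(): the state, without advancing time (a new reading comes with each control period).
- capture(name): name is "side" or "top"; returns a dict with "frame" (420x560x3 uint8, red, green, blue), "z_map" (420x560 float32, m along the optical axis (not along the pixel's ray), 0 where there is no reading), "fx", "fy", "cx", "cy" (pixels), "world_from_camera" (4x4, takes a point from camera to world coordinates). Camera axes: x right, y up, looking along -z (the intrinsics and any distortion apply to the point x, -y, -z); pixel columns grow to the right and rows downward; lengths in m; the calibration is good to about 2 mm. A picture is of the moment at which its call begins.
- job_done(): hands the job in; it is judged then, once.
The state is a dict: "t": time; "q": joint angles; "qd": joint speeds; "tau": joint torques, N m; "ee_pos": TCP position; "ee_rot": TCP orientation; "ft_force": force on the tool from outside, world axes, zero at the start; "moment": the same for the moment, N m; "width": opening from 0.0 (shut) to 1.0 (fully open); "gripper_force": force on a finger pad.
Only numpy, scipy, OpenCV 4.12 (cv2) and the standard library are available. Lean on these libraries where they do the work, as an engineer would, in place of code of your own. Each camera call takes 0.05 s, during which the arm holds its last target. There are 200 camera calls.

## Working session

There is one attempt and no reset: what is moved stays moved. The work goes in short steps, Python scripts to look and compute and a shell command to move; the robot and the scene stay as the last step left them, time stands still between calls to the robot, and variables do not carry over. Pictures are saved under pics/ and viewed, at most 10 in all, crops included, and the job is handed in when it is done.

```bash
ls; mkdir -p pics; python3 - <<'E'
from plant import sense,capture,tips_ahead
import cv2,numpy as np,pickle
print(sense(),tips_ahead)
for n in("top","side"):
    c=capture(n);cv2.imwrite(f"pics/{n}0.png",c["frame"][:,:,::-1]);pickle.dump(c,open(f"{n}0.pkl","wb"))
    print(n,c["fx"],c["cx"],c["cy"],np.round(c["world_from_camera"],3).tolist(),[k for k in c])
E
```

```text
pics
{'t': 0.0, 'q': array([-1.30451047e+00,  2.07431727e-01,  1.54300520e+00, -5.72801899e-06,
        1.39347912e+00, -1.50491158e-01]), 'qd': array([ 6.63558905e-04, -3.83834716e-04,  5.23099010e-04,  2.40901501e-05,
        2.85161236e-04,  4.06100193e-04]), 'tau': array([ 1.02042861e-03, -3.83030784e+01, -2.91598088e+01, -9.26730308e-05,
        1.04401642e-02,  2.78019093e-05]), 'ee_pos': array([ 0.23254127, -0.52497522,  0.20719486]), 'ee_rot': array([-3.07135677e+00, -6.49465579e-01,  2.19859752e-04]), 'ft_force': array([ 0.33996172,  0.25528617, -0.15851205]), 'moment': array([ 0.04927833, -0.03465712,  0.02760819]), 'gripper_force': 0.0, 'width': 0.9983508263844418} 0.011
top 538.4776916591308 285.49657438063093 210.2959526927546 [[-0.01, 0.995, -0.1, 0.439], [-1.0, -0.01, 0.008, 0.054], [0.007, 0.1, 0.995, 1.506], [0.0, 0.0, 0.0, 1.0]] ['frame', 'z_map', 'fx', 'fy', 'cx', 'cy', 'world_from_camera']
side 386.70894713940777 281.5665749414289 213.07703339488825 [[0.972, 0.142, -0.187, 0.421], [-0.235, 0.592, -0.771, -0.641], [0.001, 0.794, 0.608, 0.647], [0.0, 0.0, 0.0, 1.0]] ['frame', 'z_map', 'fx', 'fy', 'cx', 'cy', 'world_from_camera']
```

View pics/top0.png

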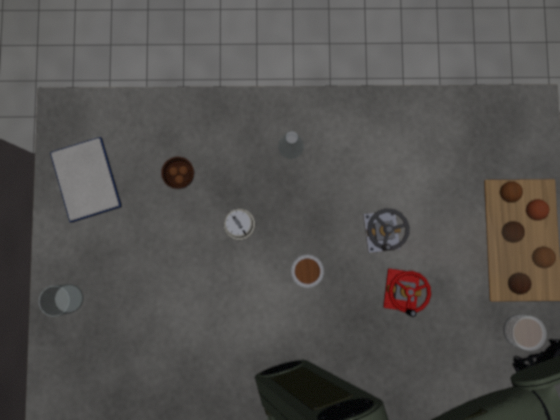

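View pics/side0.png

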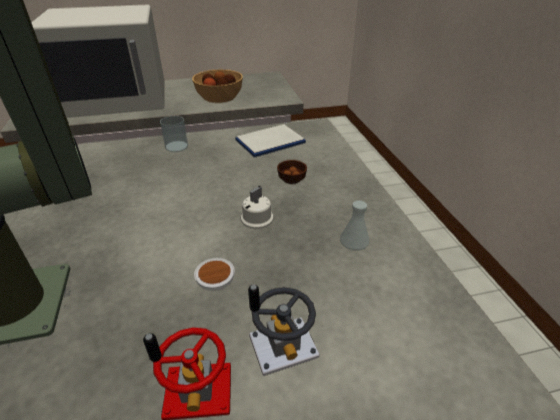

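Top view: the valve with dark wheel and aluminium plate is at (388,229), and the all-red look-alike is at (408,292). The dark one fits the description. The timer is at (239,224), dish (308,270), flask (290,145), bowl (178,172). The side view shows the dark valve at (283,325) with its handle at (254,298), the red one at (190,370) and the timer at (257,208). I'll confirm with an enlarged crop.

```bash
cat > h.py <<'E'
import numpy as np,cv2,pickle
def ray(c,u,v):
    W=np.array(c["world_from_camera"]);d=np.array([(u-c["cx"])/c["fx"],-(v-c["cy"])/c["fy"],-1.])
    return W[:3,3],W[:3,:3]@d
def plane(c,u,v,z):
    o,d=ray(c,u,v);return o+d*(z-o[2])/d[2]
def cloud(c):
    v,u=np.mgrid[:420,:560];W=np.array(c["world_from_camera"]);z=c["z_map"]
    P=np.stack([(u-c["cx"])/c["fx"]*z,-(v-c["cy"])/c["fy"]*z,-z],-1)
    return P@W[:3,:3].T+W[:3,3]
def proj(c,p):
    W=np.array(c["world_from_camera"]);q=W[:3,:3].T@(np.array(p)-W[:3,3])
    return np.round([c["cx"]-c["fx"]*q[0]/q[2],c["cy"]+c["fy"]*q[1]/q[2]],1)
E
python3 - <<'E'
from h import *
T=pickle.load(open("top0.pkl","rb"));S=pickle.load(open("side0.pkl","rb"))
def crop(c,u,v,w,h,k):return cv2.resize(c["frame"][v:v+h,u:u+w,::-1],(w*k,h*k),interpolation=cv2.INTER_CUBIC)
a=np.hstack([crop(T,217,202,44,44,9)[:300,:396],crop(T,360,200,56,60,7)[:420,:392][:300]]) if 0 else None
im=np.zeros((600,800,3),np.uint8)
def put(i,x,y): im[y:y+i.shape[0],x:x+i.shape[1]]=i
put(crop(T,219,204,40,30,10),0,0) if 0 else put(crop(T,219,204,40,40,7),0,0)
put(crop(T,360,200,56,60,5),400,0)
put(crop(S,235,180,46,48,6),0,310)
put(crop(S,240,275,80,96,3),400,310)
im=np.clip(im*1.5,0,255).astype(np.uint8)
cv2.imwrite("pics/crop0.png",im)
for n,c in(("T",T),("S",S)):
    P=cloud(c);f=c["frame"].astype(int)
    X,Y,Z=P[...,0],P[...,1],P[...,2]
    ok=(c["z_map"]>0)
    # white case / white things near timer; z-bands
    for nm,(u0,v0,u1,v1) in {"T":{"timer":(217,202,262,246),"valve":(358,198,416,258)},"S":{"timer":(235,180,281,228),"valve":(240,275,325,372)}}[n].items():
        s=np.zeros_like(ok);s[v0:v1,u0:u1]=1
        for a,b in((.008,.016),(.05,.06),(.064,.099),(.098,.112),(.115,.170)):
            m=s&ok&(Z>a)&(Z<b)
            if m.sum()>3:
                lo=np.array([X[m].min(),Y[m].min()]);hi=np.array([X[m].max(),Y[m].max()])
                print(n,nm,a,b,m.sum(),P[m].mean(0).round(4),((lo+hi)/2).round(4),(hi-lo).round(3))
E
```

```text
T timer 0.008 0.016 114 [0.5446 0.161  0.011 ] [0.561  0.1724] [0.107 0.12 ]
T timer 0.05 0.06 467 [0.5518 0.1707 0.0554] [0.553  0.1716] [0.073 0.073]
T timer 0.064 0.099 37 [0.5523 0.1702 0.0898] [0.5548 0.1681] [0.051 0.029]
T timer 0.098 0.112 24 [0.5508 0.1696 0.1009] [0.5534 0.1705] [0.027 0.019]
T valve 0.008 0.016 394 [ 0.5292 -0.2252  0.0119] [ 0.5402 -0.2384] [0.164 0.152]
T valve 0.05 0.06 142 [ 0.5267 -0.2202  0.0557] [ 0.5275 -0.225 ] [0.052 0.054]
T valve 0.064 0.099 46 [ 0.5243 -0.2177  0.0763] [ 0.5164 -0.2253] [0.055 0.108]
T valve 0.098 0.112 627 [ 0.5309 -0.2251  0.1068] [ 0.5284 -0.2255] [0.11  0.111]
T valve 0.115 0.17 80 [ 0.4912 -0.2132  0.1443] [ 0.523  -0.2244] [0.102 0.096]
S timer 0.008 0.016 146 [0.5442 0.1436 0.0112] [0.5485 0.1587] [0.086 0.071]
S timer 0.05 0.06 321 [0.5473 0.1596 0.0549] [0.5485 0.1637] [0.073 0.069]
S timer 0.064 0.099 146 [0.5482 0.166  0.0837] [0.549  0.1677] [0.033 0.025]
S timer 0.098 0.112 7 [0.5508 0.1691 0.0989] [0.5517 0.1686] [0.02  0.014]
S valve 0.008 0.016 1316 [ 0.5183 -0.241   0.0122] [ 0.5248 -0.2257] [0.118 0.099]
S valve 0.05 0.06 151 [ 0.5145 -0.2303  0.0558] [ 0.5244 -0.228 ] [0.052 0.053]
S valve 0.064 0.099 199 [ 0.5201 -0.2332  0.0769] [ 0.5251 -0.2297] [0.033 0.096]
S valve 0.098 0.112 1476 [ 0.5252 -0.2332  0.1066] [ 0.5248 -0.2273] [0.111 0.109]
S valve 0.115 0.17 267 [ 0.4784 -0.2181  0.1436] [ 0.4994 -0.2183] [0.062 0.026]
```

View pics/crop0.png

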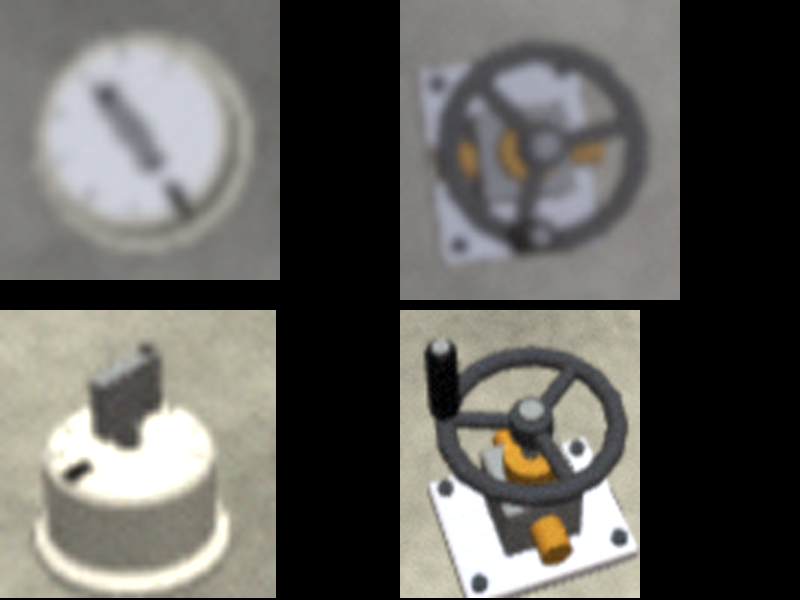

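The crop confirms it: the chosen valve has a dark wheel, aluminium plate, steel block and brass stubs. The wing's dot is at about (233.7,217.3) and the index bar at (244.4,232.1). Next I'll measure the angles.

```bash
cat >> h.py <<'E'
from plant import sense
from scipy.spatial.transform import Rotation as R
def go(p,xdeg=None,s=None):
    s=s or sense();Rm=R.from_rotvec(s["ee_rot"]).as_matrix()
    d=Rm.T@(np.array(p)-s["ee_pos"])*1000;a=np.degrees(np.arctan2(Rm[1,0],Rm[0,0]))
    print("shift",d.round(1),"xang",a.round(1),"turn",None if xdeg is None else round(np.radians((a-xdeg+180)%360-180),3))
def st():
    s=sense();Rm=R.from_rotvec(s["ee_rot"]).as_matrix()
    print("t",round(s["t"],2),"pos",s["ee_pos"].round(4),"xang",np.degrees(np.arctan2(Rm[1,0],Rm[0,0])).round(1),"q",s["q"].round(2),"F",s["ft_force"].round(1),"Mz",s["moment"].round(2),"w",round(s["width"],3),"g",round(s["gripper_force"],1))
E
python3 - <<'E'
from h import *
T=pickle.load(open("top0.pkl","rb"));S=pickle.load(open("side0.pkl","rb"))
# timer angles from pixels
c=np.array([.5508,.1694])
for n,C,dot,end,idx in(("T",T,(233.7,217.3),(241.4,227.6),(244.4,232.1)),("S",S,(235+148/6,180+38/6),(235+95/6,180+72/6),(235+77/6,180+160/6))):
    d,e,i=[plane(C,*q,z)[:2] for q,z in((dot,.098),(end,.097),(idx,.056))]
    A=lambda v:np.degrees(np.arctan2(v[1],v[0])).round(1)
    print(n,d.round(4),e.round(4),i.round(4),"wing",A(d-e),"mid",((d+e)/2).round(4),"index",A(i-c))
for n,C,b in(("T",T,(358,198,418,262)),("S",S,(240,275,325,372))):
    P=cloud(C);Z=P[...,2];s=np.zeros(Z.shape,bool);s[b[1]:b[3],b[0]:b[2]]=1
    m=s&(Z>.125)&(Z<.17)&(np.hypot(P[...,0]-.4766,P[...,1]+.222)<.03)
    print(n,"handle",m.sum(),P[m].mean(0).round(4),np.round(P[m].min(0),4),P[m].max(0).round(4))
    m=s&(Z>.155)&(Z<.17)&(np.hypot(P[...,0]-.4766,P[...,1]+.222)<.03);print("top",m.sum(),P[m].mean(0).round(4))
    m=s&(abs(Z-.107)<.006);q=P[m][:,:2];k=np.hypot(*(q-[.5266,-.2264]).T)>.042;q=q[k]
    x=np.linalg.lstsq(np.c_[2*q,np.ones(len(q))],(q**2).sum(1),rcond=None)[0];print("wheel fit",x[:2].round(4),np.sqrt(x[2]+x[0]**2+x[1]**2).round(4))
    m=s&(abs(Z-.012)<.003)&(C["frame"].min(2)>110)
    bx=cv2.minAreaRect((P[m][:,:2]).astype(np.float32));print("plate",np.round(bx[0],4),np.round(bx[1],4),round(bx[2],1))
P=cloud(T);s=np.zeros((420,560),bool);s[262:322,380:440]=1
m=s&(P[...,2]>.12);print("red handle",P[m].mean(0).round(3),P[s&(abs(P[...,2]-.107)<.005)].mean(0).round(3))
go((.5508,.1694,.2),-143.1)
E
```

```text
T [0.5633 0.178 ] [0.5361 0.1579] [0.5267 0.1529] wing 36.4 mid [0.5497 0.168 ] index -145.7
S [0.562  0.1783] [0.5357 0.1597] [0.5252 0.1553] wing 35.3 mid [0.5489 0.169 ] index -151.3
T handle 56 [ 0.4798 -0.2087  0.1559] [ 0.4719 -0.2181  0.1256] [ 0.4881 -0.2024  0.1688]
top 40 [ 0.4796 -0.2102  0.1629]
wheel fit [ 0.5275 -0.2248] 0.0496
plate [ 0.5198 -0.243 ] [0.0502 0.1042] 74.2
S handle 217 [ 0.4764 -0.2175  0.1492] [ 0.4682 -0.2224  0.1254] [ 0.4856 -0.2055  0.1668]
top 91 [ 0.4767 -0.2155  0.1617]
wheel fit [ 0.5247 -0.229 ] 0.0493
plate [ 0.5254 -0.2266] [0.1092 0.0895] 5.9
red handle [ 0.348 -0.187  0.488] [ 0.368 -0.275  0.107]
shift [ 572.1 -506.1    8.6] xang 23.9 turn 2.914
```

```bash
python3 -m inch '[[0,571,-506,0,-1.6],[0,571,-506,0,-1.6],[0,571,-506,0,-1.6],[0,571,-506,0,-1.6],[0,571,-506,0,-1.6],[0,571,-506,0,-1.6],[0,571,-506,0,-1.6],[0,571,-506,0,-1.6],[0,571,-506,0,-1.6],[0,571,-506,0,-1.6],[0,571,-506,0,-1.6],[0,571,-506,0,-1.6],[0,571,-506,0,-1.6],[0,571,-506,0,-1.6],[0,571,-506,0,-1.6],[0,571,-506,0,-1.6],[0,571,-506,0,-1.6],[0,571,-506,0,-1.6],[0,571,-506,0,-1.6],[0,571,-506,0,-1.6]]'; python3 -c "
from h import *
st();go((.550,.1688,.079),-144)"
```

```text
t: 1.77
ee_pos: [0.5504, 0.1711, 0.2075]
ee_rot: [-1.669, -2.661, -0.0]
ft_force: [-0.2, -0.9, -0.5]
width: 1.004
gripper_force: 0.0
t 1.77 pos [0.5504 0.1711 0.2075] xang 115.8 q [ 0.15  0.21  1.54  0.    1.39 -0.3 ] F [-0.2 -0.9 -0.5] Mz [-0.04  0.05 -0.02] w 1.004 g 0.0
shift [ -2.1  -1.3 128.5] xang 115.8 turn -1.749
```

```bash
python3 -m inch '[[0,-2,-1,0,-1.75],[0,-2,-1,0,-1.75],[0,-2,-1,0,-1.75],[0,-2,-1,0,-1.75],[0,-2,-1,0,-1.75],[0,-2,-1,0,-1.75],[0,-2,-1,0,-1.75],[0,-2,-1,0,-1.75],[0,-2,-1,0,-1.75],[0,-2,-1,0,-1.75],[0,-2,-1,0,-1.75],[0,-2,-1,0,-1.75],[0,-2,-1,20,-1.75],[0,-2,-1,50,-1.75],[0,-2,-1,80,-1.75],[0,-2,-1,100,-1.75],[0,-2,-1,100,-1.75]]'; python3 - <<'E'
from h import *
from plant import capture
st();go((.550,.1688,.079),-144)
im=[]
for n,(u,v,w,h) in(("top",(205,180,70,80)),("side",(215,150,90,80))):
    c=capture(n);im.append(cv2.resize(c["frame"][v:v+h,u:u+w,::-1],(400,400)))
cv2.imwrite("pics/near1.png",np.clip(np.hstack(im)*1.4,0,255).astype(np.uint8))
E
```

```text
t: 3.18
ee_pos: [0.5446, 0.1634, 0.1026]
ee_rot: [0.96, -2.978, -0.002]
ft_force: [-1.3, -0.3, -0.7]
width: 1.001
gripper_force: 0.0
t 3.18 pos [0.5446 0.1634 0.1026] xang -144.3 q [ 0.14  0.31  1.65 -0.    1.2  -2.05] F [-1.3 -0.3 -0.7] Mz [ 0.    0.02 -0.03] w 1.001 g 0.0
shift [-7.8  1.1 23.5] xang -144.3 turn -0.005
```

View pics/near1.png

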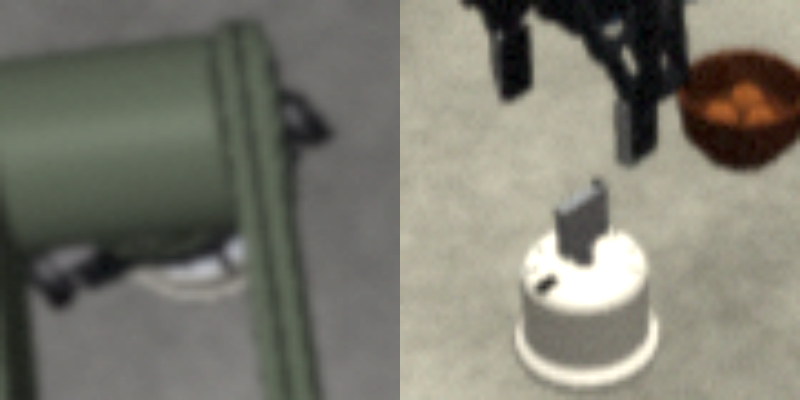

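The side crop shows the fingers at (512,70) and (637,130), straddling the wing at (582,220) and still above it. The measured pose is 8 mm off along tool x, so I'll correct that and descend.

```bash
python3 -m inch '[[0,-4,1,0,0],[0,-8,1,0,0],[0,-8,1,0,0],[0,-8,1,0,0]]'; python3 -c "
from h import *
st();go((.550,.1688,.079),-144)"
```

```text
t: 3.62
ee_pos: [0.5573, 0.1717, 0.11]
ee_rot: [-0.966, 2.986, -0.001]
ft_force: [-0.6, -1.0, -0.5]
width: 1.0
gripper_force: 0.0
t 3.62 pos [0.5573 0.1717 0.11  ] xang -144.2 q [ 0.15  0.32  1.62 -0.    1.2  -2.05] F [-0.6 -1.  -0.5] Mz [-0.05  0.03 -0.01] w 1.0 g 0.0
shift [ 7.7  2.  31. ] xang -144.2 turn -0.003
```

```bash
python3 -m inch '[[0,4,1,10,0],[0,7,1,20,0],[0,7,1,20,0],[0,7,1,20,0],[0,7,1,20,0],[0,7,1,20,0]]'; python3 -c "
from h import *
st();go((.550,.1688,.079),-144)"
```

```text
t: 4.12
ee_pos: [0.5499, 0.168, 0.0885]
ee_rot: [-0.966, 2.989, -0.0]
ft_force: [-0.0, -0.8, -0.1]
width: 1.0
gripper_force: 0.0
t 4.12 pos [0.5499 0.168  0.0885] xang -144.2 q [ 0.15  0.33  1.65  0.    1.16 -2.05] F [-0.  -0.8 -0.1] Mz [ 0.03 -0.    0.04] w 1.0 g 0.0
shift [-0.6  0.5  9.5] xang -144.2 turn -0.003
```

```bash
python3 -m inch '[[0,0,0,5,0],[0,0,0,10,0],[0,0,0,10,0],[120,0,0,10,0],[200,0,0,10,0],[255,0,0,10,0],[255,0,0,10,0],[255,0,0,10,0],[255,0,0,10,0],[255,0,0,10,0],[255,0,0,10,0]]'; python3 -c "
from h import *
st()"
```

```text
t: 5.03
ee_pos: [0.5497, 0.168, 0.0784]
ee_rot: [-0.966, 2.989, 0.0]
ft_force: [-0.1, -0.1, -0.9]
width: 0.001
gripper_force: 0.0
t 5.03 pos [0.5497 0.168  0.0784] xang -144.2 q [ 0.15  0.34  1.66  0.    1.14 -2.05] F [-0.1 -0.1 -0.9] Mz [-0.    0.01 -0.  ] w 0.001 g 0.0
```

```bash
python3 - <<'E'
from h import *
from plant import capture
im=[]
for n,(u,v,w,h) in(("top",(190,165,100,100)),("side",(205,130,100,100))):
    c=capture(n);im.append(cv2.resize(c["frame"][v:v+h,u:u+w,::-1],(400,400)));pickle.dump(c,open(n+"2.pkl","wb"))
    print(n,proj(c,(.55,.1688,.083)),proj(c,sense()["ee_pos"]))
cv2.imwrite("pics/near2.png",np.clip(np.hstack(im)*1.4,0,255).astype(np.uint8))
E
```

```text
top [237.7 222.8] [238.1 223. ]
side [256.  193.8] [256.  195.5]
```

View pics/near2.png

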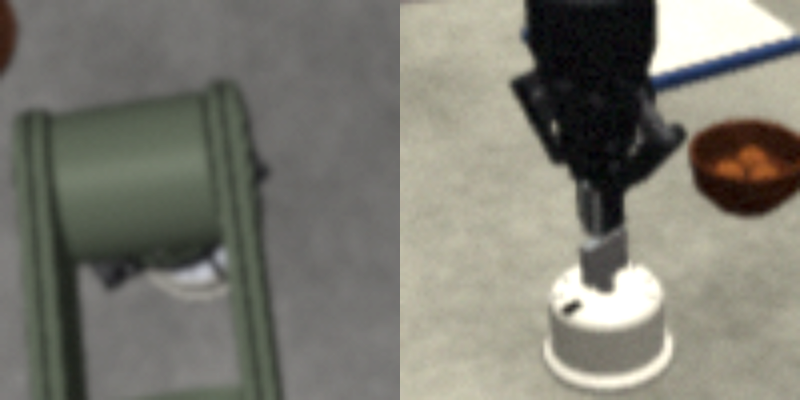

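The side crop shows the shut fingertips at (605,235), meeting the top of the wing at (605,245). They are above or behind the wing, not around it. I'll measure the fingertips in the depth map.

```bash
python3 - <<'E'
from h import *
S0=pickle.load(open("side0.pkl","rb"));S=pickle.load(open("side2.pkl","rb"))
P=cloud(S);P0=cloud(S0)
for v in range(176,204,2):
    for u in(254,257):
        print(v,u,P[v,u].round(4),P0[v,u].round(4),S["frame"][v,u],S0["frame"][v,u])
E
```

```text
176 254 [0.5447 0.1524 0.1474] [0.5805 0.3833 0.0019] [12 15 12] [124 120 108]
176 257 [0.551  0.1463 0.1502] [0.5897 0.381  0.0019] [13 15 15] [125 124 107]
178 254 [0.5445 0.1527 0.1415] [ 5.790e-01  3.754e-01 -4.000e-04] [46 43 43] [127 122 111]
178 257 [0.5521 0.154  0.1396] [0.5874 0.3692 0.0021] [10 12  9] [128 126 109]
180 254 [0.545  0.1577 0.1326] [5.768e-01 3.630e-01 2.000e-04] [56 55 55] [126 121 108]
180 257 [0.5519 0.1544 0.1336] [0.5855 0.3592 0.0012] [12  5 13] [129 125 112]
182 254 [0.5444 0.1554 0.1283] [5.746e-01 3.514e-01 5.000e-04] [55 52 51] [126 122 109]
182 257 [0.5516 0.1538 0.1282] [ 0.5839  0.3509 -0.0006] [ 8 11 10] [124 121 107]
184 254 [0.5437 0.1527 0.1242] [5.727e-01 3.410e-01 1.000e-04] [54 57 53] [126 123 108]
184 257 [0.5509 0.151  0.1242] [0.5815 0.3379 0.0007] [17 18 19] [120 120 107]
186 254 [0.5441 0.1566 0.1157] [5.707e-01 3.298e-01 3.000e-04] [59 56 56] [116 115 103]
186 257 [0.551 0.153 0.117] [0.5793 0.3264 0.0011] [10 15 14] [113 113 102]
188 254 [0.5441 0.1586 0.1085] [0.5684 0.3171 0.0016] [57 59 58] [118 119 112]
188 257 [0.5511 0.1548 0.
[... 429 characters left out ...]
[57 54 53]
194 257 [0.5523 0.1666 0.0835] [0.552  0.1648 0.0848] [54 51 49] [49 48 46]
196 254 [0.5435 0.1612 0.0824] [0.5435 0.1615 0.0822] [54 51 49] [54 47 48]
196 257 [0.5519 0.1655 0.0781] [0.5522 0.1678 0.0765] [55 54 53] [52 51 50]
198 254 [0.5432 0.161  0.0764] [0.5429 0.1593 0.0776] [55 55 53] [50 47 45]
198 257 [0.552  0.1676 0.0704] [0.5518 0.1667 0.071 ] [63 62 60] [65 63 61]
200 254 [0.5428 0.1604 0.0706] [0.5426 0.159  0.0716] [56 56 53] [52 48 47]
200 257 [0.5515 0.1665 0.0649] [0.551  0.1629 0.0675] [66 65 63] [62 58 57]
202 254 [0.5435 0.1668 0.0596] [0.5435 0.1671 0.0594] [109 105  97] [104 100  93]
202 257 [0.551  0.1646 0.0599] [0.5508 0.1635 0.0607] [81 78 72] [73 73 67]
```

Fingertip surface points end at z≈0.106, while the reported TCP is 0.078 (tips should be at 0.067). So the real tips sit about 38 mm higher than the reported numbers imply, while xy agrees. I'll open, lower 25 mm and check again.

```bash
python3 -m inch '[[0,0,0,0,0],[0,0,0,0,0],[0,0,0,0,0],[0,0,0,0,0],[0,0,0,0,0],[0,0,0,10,0],[0,0,0,20,0],[0,0,0,25,0],[0,0,0,25,0],[0,0,0,25,0]]'; python3 - <<'E'
from h import *
from plant import capture
st();c=capture("side");pickle.dump(c,open("side3.pkl","wb"))
P=cloud(c);P0=cloud(pickle.load(open("side0.pkl","rb")))
m=(np.linalg.norm(P-P0,axis=-1)>.02)&(np.hypot(P[...,0]-.55,P[...,1]-.168)<.075)&(P[...,2]>.03)&(P[...,2]<.14)
for sgn in(1,-1):
    k=m&(sgn*(P[...,0]-.55)>0);q=P[k];q=q[np.argsort(q[:,2])][:12];print(q[::3].round(4))
cv2.imwrite("pics/near3.png",cv2.resize(c["frame"][130:230,205:305,::-1],(500,500)))
E
```

```text
t: 5.97
ee_pos: [0.5487, 0.1679, 0.0522]
ee_rot: [0.965, -2.987, -0.001]
ft_force: [0.5, -0.1, -0.5]
width: 0.994
gripper_force: 0.0
t 5.97 pos [0.5487 0.1679 0.0522] xang -144.2 q [ 0.15  0.38  1.67  0.    1.09 -2.05] F [ 0.5 -0.1 -0.5] Mz [ 0.02 -0.02 -0.03] w 0.994 g 0.0
[[0.5804 0.1539 0.0529]
 [0.5729 0.1275 0.0884]
 [0.5671 0.1236 0.0921]
 [0.5801 0.1254 0.0947]]
[[0.545  0.1357 0.0466]
 [0.5407 0.1387 0.0547]
 [0.5279 0.2046 0.0905]
 [0.5257 0.2071 0.0924]]
```

View pics/near3.png

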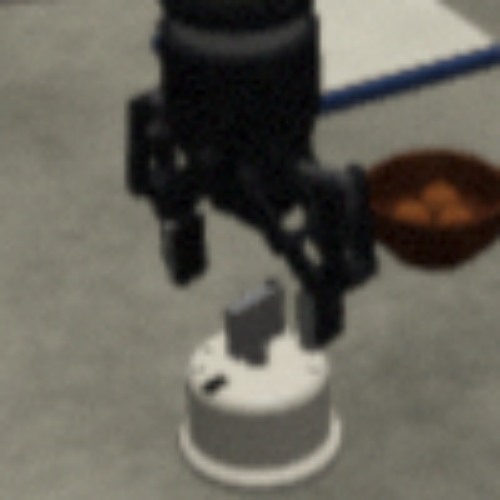

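The fingers straddle the wing at (255,320), with tips at (185,275) and (320,340) and open tip height ≈0.090. I'll lower 11 mm and close.

```bash
python3 -m inch '[[0,0,0,6,0],[0,0,0,11,0],[0,0,0,11,0],[120,0,0,11,0],[200,0,0,11,0],[255,0,0,11,0],[255,0,0,11,0],[255,0,0,11,0],[255,0,0,11,0],[255,0,0,11,0],[255,0,0,11,0]]'; python3 -c "
from h import *
st()"
```

```text
t: 6.93
ee_pos: [0.549, 0.1692, 0.0426]
ee_rot: [0.966, -2.989, -0.003]
ft_force: [-2.8, 4.0, 3.1]
width: 0.093
gripper_force: 61.2
t 6.93 pos [0.549  0.1692 0.0426] xang -144.2 q [ 0.15  0.39  1.68  0.    1.07 -2.05] F [-2.8  4.   3.1] Mz [ 0.72  0.57 -0.  ] w 0.093 g 61.2
```

Gripped at 9 mm. Winding now.

```bash
python3 -m inch '[[255,0,0,0,0.1],[255,0,0,0,0.2],[255,0,0,0,0.3],[255,0,0,0,0.4],[255,0,0,0,0.5],[255,0,0,0,0.6],[255,0,0,0,0.7],[255,0,0,0,0.8],[255,0,0,0,0.9],[255,0,0,0,1.0],[255,0,0,0,1.1],[255,0,0,0,1.2],[255,0,0,0,1.3],[255,0,0,0,1.4],[255,0,0,0,1.5],[255,0,0,0,1.6],[255,0,0,0,1.7],[255,0,0,0,1.8],[255,0,0,0,1.9],[255,0,0,0,2.0]]'; python3 -c "
from h import *
st()"; python3 -m inch '[[255,0,0,0,0.1],[255,0,0,0,0.2],[255,0,0,0,0.3],[255,0,0,0,0.4],[255,0,0,0,0.5],[255,0,0,0,0.6],[255,0,0,0,0.7],[255,0,0,0,0.8],[255,0,0,0,0.9],[255,0,0,0,1.0],[255,0,0,0,1.05],[255,0,0,0,1.05],[255,0,0,0,1.05]]'; python3 -c "
from h import *
st()"
```

```text
t: 8.6
ee_pos: [0.5502, 0.172, 0.0426]
ee_rot: [-1.998, -2.421, -0.01]
ft_force: [0.4, 12.4, -2.1]
width: 0.092
gripper_force: 60.4
t 8.6 pos [0.5502 0.172  0.0426] xang 101.0 q [ 0.15  0.39  1.67  0.01  1.07 -0.05] F [ 0.4 12.4 -2.1] Mz [ 1.85 -0.12  0.09] w 0.092 g 60.4
t: 9.68
ee_pos: [0.5519, 0.1714, 0.0426]
ee_rot: [-2.939, -1.1, -0.011]
ft_force: [5.8, 10.3, -4.5]
width: 0.093
gripper_force: 60.1
t 9.68 pos [0.5519 0.1714 0.0426] xang 41.0 q [0.15 0.39 1.67 0.01 1.07 1.  ] F [ 5.8 10.3 -4.5] Mz [ 1.6  -0.59 -0.06] w 0.093 g 60.1
```

```bash
python3 -m inch '[[255,0,0,0,0.05],[255,0,0,0,0.1],[255,0,0,0,0.1],[255,0,0,0,0.1]]'; python3 -c "
from h import *
st()";  python3 -m inch '[[255,0,0,0,0.05],[255,0,0,0,0.1],[255,0,0,0,0.1],[255,0,0,0,0.1]]'; python3 -c "
from h import *
st()"; python3 -m inch '[[255,0,0,0,0.05],[255,0,0,0,0.1],[255,0,0,0,0.1],[255,0,0,0,0.1]]'; python3 -c "
from h import *
st()"
```

```text
t: 10.02
ee_pos: [0.552, 0.1712, 0.0427]
ee_rot: [-2.99, -0.952, -0.011]
ft_force: [4.6, 9.9, -5.1]
width: 0.091
gripper_force: 60.1
t 10.02 pos [0.552  0.1712 0.0427] xang 35.3 q [0.15 0.39 1.67 0.01 1.07 1.1 ] F [ 4.6  9.9 -5.1] Mz [ 1.62 -0.6  -0.01] w 0.091 g 60.1
t: 10.35
ee_pos: [0.552, 0.1711, 0.0427]
ee_rot: [-3.033, -0.811, -0.011]
ft_force: [4.6, 10.8, -5.4]
width: 0.099
gripper_force: 85.1
t 10.35 pos [0.552  0.1711 0.0427] xang 29.9 q [0.15 0.39 1.67 0.   1.07 1.2 ] F [ 4.6 10.8 -5.4] Mz [ 1.58 -0.69  1.6 ] w 0.099 g 85.1
t: 10.68
ee_pos: [0.5521, 0.171, 0.0429]
ee_rot: [-3.069, -0.668, -0.011]
ft_force: [5.6, 11.2, -4.1]
width: 0.1
gripper_force: 145.5
t 10.68 pos [0.5521 0.171  0.0429] xang 24.6 q [0.15 0.39 1.67 0.   1.07 1.29] F [ 5.6 11.2 -4.1] Mz [ 1.61 -0.63  3.27] w 0.1 g 145.5
```

Mz jumped to 3.3 N·m, so the key is at its stop, at a wing angle of about −146°, which matches the index bar. I'll relax most of the wind-up, release and rise.

```bash
python3 -m inch '[[255,0,0,0,-0.08],[255,0,0,0,-0.15],[150,0,0,0,-0.15],[0,0,0,0,-0.15],[0,0,0,0,-0.15],[0,0,0,0,-0.15],[0,0,0,0,-0.15],[0,0,0,0,-0.15],[0,0,0,-15,-0.15],[0,0,0,-45,-0.15],[0,0,0,-80,-0.15],[0,0,0,-115,-0.15],[0,0,0,-130,-0.15],[0,0,0,-130,-0.15],[0,0,0,-130,-0.15]]'; python3 -c "
from h import *
st()"
```

```text
t: 11.93
ee_pos: [0.5504, 0.168, 0.1736]
ee_rot: [3.016, 0.878, 0.004]
ft_force: [0.4, -0.4, -0.2]
width: 0.999
gripper_force: 0.0
t 11.93 pos [0.5504 0.168  0.1736] xang 32.5 q [ 0.15  0.24  1.58 -0.    1.32  1.15] F [ 0.4 -0.4 -0.2] Mz [-0.02  0.01 -0.03] w 0.999 g 0.0
```

```bash
python3 -c "
from h import *
go((.478,-.213,.1736))"
```

```text
shift [-265.6  282.6   -0.3] xang 32.5 turn None
```

```bash
python3 -m inch '[[0,-60,65,0,0],[0,-130,140,0,0],[0,-200,215,0,0],[0,-266,283,0,0],[0,-266,283,0,0],[0,-266,283,0,0],[0,-266,283,0,0],[0,-266,283,0,0],[0,-266,283,0,0],[0,-266,283,0,0],[0,-266,283,0,0],[0,-266,283,0,0],[0,-266,283,0,0],[0,-266,283,0,0],[0,-266,283,0,0]]'; python3 - <<'E'
from h import *
from plant import capture
st();go((.478,-.213,.095));c=capture("side");t=capture("top")
a=cv2.resize(c["frame"][240:390,190:340,::-1],(400,400));b=cv2.resize(t["frame"][204:244,219:259,::-1],(400,400))
cv2.imwrite("pics/near4.png",np.clip(np.hstack([a,b])*1.4,0,255).astype(np.uint8))
E
```

```text
t: 13.18
ee_pos: [0.4773, -0.2119, 0.172]
ee_rot: [-3.014, -0.882, 0.001]
ft_force: [-0.7, -0.6, 0.1]
width: 0.999
gripper_force: 0.0
t 13.18 pos [ 0.4773 -0.2119  0.172 ] xang 32.6 q [-0.58  0.13  1.71  0.    1.3   0.42] F [-0.7 -0.6  0.1] Mz [0.01 0.04 0.  ] w 0.999 g 0.0
shift [-0.   1.4 77. ] xang 32.6 turn None
```

View pics/near4.png

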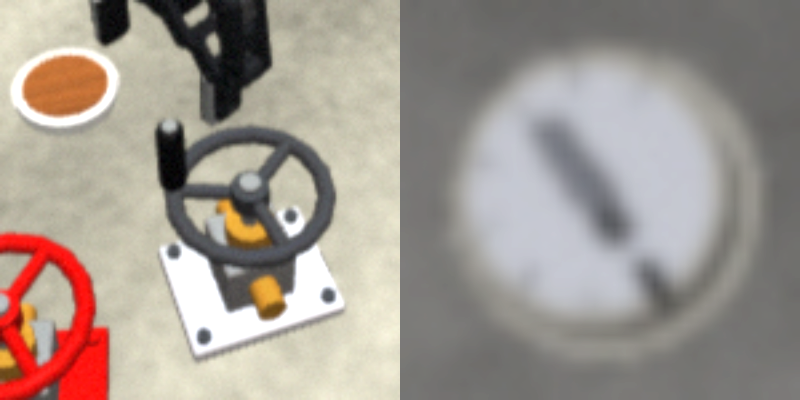

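The right half shows the timer with the dot end at (615,230) pointing at the index bar at (655,285), so it is fully wound. The left half shows the open fingers at (110,20) and (220,95), above and straddling the handle at (172,155). Descending and gripping.

```bash
python3 -m inch '[[0,0,1,20,0],[0,0,1,40,0],[0,0,1,55,0],[0,0,1,70,0],[0,0,1,77,0],[0,0,1,77,0],[0,0,1,77,0],[120,0,1,77,0],[160,0,1,77,0],[200,0,1,77,0],[255,0,1,77,0],[255,0,1,77,0],[255,0,1,77,0],[255,0,1,77,0],[255,0,1,77,0],[255,0,1,77,0]]'; python3 - <<'E'
from h import *
st()
E
```

```text
t: 14.62
ee_pos: [0.4775, -0.2142, 0.0958]
ee_rot: [-3.016, -0.878, 0.001]
ft_force: [-3.7, 1.9, 5.7]
width: 0.197
gripper_force: 58.4
t 14.62 pos [ 0.4775 -0.2142  0.0958] xang 32.5 q [-0.59  0.22  1.77 -0.    1.15  0.42] F [-3.7  1.9  5.7] Mz [0.22 0.43 0.04] w 0.197 g 58.4
```

```bash
cat >> h.py <<'E'
def arc(c,a0,a1,step,r=.05,p0=None):
    s=sense();Rm=R.from_rotvec(s["ee_rot"]).as_matrix();p0=s["ee_pos"][:2] if p0 is None else np.array(p0)
    n=int(np.ceil(abs(a1-a0)/step));o=[]
    for a in np.radians(np.linspace(a0,a1,n+1)[1:]):
        d=np.array(c)+r*np.array([np.cos(a),np.sin(a)])-p0
        v=Rm[:2,:2].T@d*1000;o.append((round(v[0]),round(v[1])))
    print(o)
E
python3 - <<'E'
from h import *
p=np.array([.4777,-.214]);c=np.array([.526,-.227]);d=p-c
a=np.degrees(np.arctan2(d[1],d[0]));print(a,np.hypot(*d))
arc(c,a,a-90,10,r=np.hypot(*d),p0=p)
E
```

```text
164.93576605638304 0.05001889642924963
[(7, -5), (15, -9), (23, -12), (32, -13), (40, -13), (49, -11), (57, -7), (64, -3), (71, 3)]
```

```bash
python3 -m inch '[[255,7,-5,0,0],[255,15,-9,0,0],[255,23,-12,0,0],[255,32,-13,0,0],[255,32,-13,0,0],[255,32,-13,0,0]]'; python3 -c "
from h import *
st()"; python3 -m inch '[[255,8,0,0,0],[255,17,2,0,0],[255,25,6,0,0],[255,32,10,0,0],[255,39,16,0,0],[255,39,16,0,0],[255,39,16,0,0]]'; python3 - <<'E'
from h import *
st()
c=np.array([.526,-.227]);d=sense()["ee_pos"][:2]-c;a=np.degrees(np.arctan2(d[1],d[0]));print(a,np.hypot(*d))
arc(c,75,-45,12,p0=c+.05*np.array([np.cos(np.radians(75)),np.sin(np.radians(75))]))
E
```

```text
t: 15.12
ee_pos: [0.4984, -0.1849, 0.0958]
ee_rot: [-3.014, -0.879, -0.002]
ft_force: [-0.9, 5.1, 5.5]
width: 0.192
gripper_force: 58.5
t 15.12 pos [ 0.4984 -0.1849  0.0958] xang 32.5 q [-0.52  0.24  1.75  0.    1.15  0.48] F [-0.9  5.1  5.5] Mz [ 0.81  0.13 -0.  ] w 0.192 g 58.5
t: 15.7
ee_pos: [0.541, -0.1788, 0.0959]
ee_rot: [3.015, 0.878, 0.006]
ft_force: [3.2, 3.0, 2.8]
width: 0.195
gripper_force: 59.1
t 15.7 pos [ 0.541  -0.1788  0.0959] xang 32.5 q [-0.47  0.31  1.66  0.    1.17  0.53] F [3.2 3.  2.8] Mz [ 0.44 -0.42 -0.02] w 0.195 g 59.1
72.73626478176817 0.05046294314759383
[(6, 8), (11, 18), (13, 28), (13, 39), (11, 49), (7, 58), (1, 67), (-7, 74), (-16, 79), (-26, 83)]
```

```bash
python3 -m inch '[[255,6,8,0,0],[255,11,18,0,0],[255,13,28,0,0],[255,13,39,0,0],[255,11,49,0,0],[255,7,58,0,0],[255,1,67,0,0],[255,-7,74,0,0],[255,-16,79,0,0],[255,-26,83,0,0],[255,-26,83,0,0],[255,-26,83,0,0]]'; python3 - <<'E'
from h import *
st()
c=np.array([.526,-.227]);d=sense()["ee_pos"][:2]-c;a=np.degrees(np.arctan2(d[1],d[0]));print(a,np.hypot(*d))
P=lambda a:c+.05*np.array([np.cos(np.radians(a)),np.sin(np.radians(a))])
arc(c,-45,-165,12,p0=P(-45))
arc(c,-165,-189,6,p0=P(-165))
E
```

```text
t: 16.7
ee_pos: [0.5597, -0.2634, 0.0958]
ee_rot: [-3.016, -0.877, 0.005]
ft_force: [-4.4, 1.5, 6.7]
width: 0.198
gripper_force: 59.8
t 16.7 pos [ 0.5597 -0.2634  0.0958] xang 32.4 q [-0.58  0.41  1.53 -0.    1.21  0.43] F [-4.4  1.5  6.7] Mz [ 0.26  0.7  -0.01] w 0.198 g 59.8
-47.13688631770923 0.04960770381808449
[(-10, 1), (-21, 0), (-31, -3), (-40, -8), (-48, -15), (-54, -23), (-58, -33), (-61, -43), (-61, -54), (-59, -64)]
[(2, -5), (4, -10), (7, -14), (10, -18)]
```

```bash
python3 -m inch '[[255,-10,1,0,0],[255,-21,0,0,0],[255,-31,-3,0,0],[255,-40,-8,0,0],[255,-48,-15,0,0],[255,-54,-23,0,0],[255,-58,-33,0,0],[255,-61,-43,0,0],[255,-61,-54,0,0],[255,-59,-64,0,0],[255,-59,-64,0,0],[255,-59,-64,0,0]]'; python3 -c "
from h import *
st()"
for i in 1; do :; done
python3 -m inch '[[255,2,-5,0,0],[255,2,-5,0,0],[255,2,-5,0,0]]' >/dev/null; python3 -c "
from h import *
st()"
python3 -m inch '[[255,2,-5,0,0],[255,2,-5,0,0],[255,2,-5,0,0]]' >/dev/null; python3 -c "
from h import *
st()"
```

```text
t: 17.7
ee_pos: [0.4778, -0.2399, 0.0958]
ee_rot: [-3.016, -0.879, -0.001]
ft_force: [2.7, 3.3, 5.0]
width: 0.195
gripper_force: 59.6
t 17.7 pos [ 0.4778 -0.2399  0.0958] xang 32.5 q [-0.63  0.24  1.75  0.    1.15  0.38] F [2.7 3.3 5. ] Mz [ 0.43 -0.31  0.  ] w 0.195 g 59.6
t 17.95 pos [ 0.4768 -0.2357  0.0958] xang 32.5 q [-0.62  0.24  1.75 -0.    1.15  0.38] F [0.6 0.8 4.8] Mz [ 0.05 -0.1   0.01] w 0.192 g 59.5
t 18.2 pos [ 0.4763 -0.232   0.0959] xang 32.5 q [-0.61  0.23  1.76 -0.    1.14  0.39] F [ 1.4 -4.8  2.5] Mz [-0.66 -0.28 -0.02] w 0.192 g 59.7
```

```bash

python3 -m inch '[[255,2,-3,0,0],[255,2,-3,0,0],[255,2,-3,0,0]]' >/dev/null; python3 -c "
from h import *
st()"
python3 -m inch '[[255,2,-3,0,0],[255,2,-3,0,0],[255,2,-3,0,0]]' >/dev/null; python3 -c "
from h import *
st()"
```

```text
t 18.45 pos [ 0.4763 -0.232   0.0959] xang 32.5 q [-0.61  0.23  1.76 -0.01  1.14  0.4 ] F [  1.6 -15.8  -2.1] Mz [-1.99 -0.12  0.  ] w 0.191 g 59.6
t 18.7 pos [ 0.4763 -0.2321  0.096 ] xang 32.5 q [-0.61  0.23  1.77 -0.01  1.14  0.4 ] F [  0.8 -24.2  -7. ] Mz [-3.31 -0.03 -0.01] w 0.195 g 59.6
```

The wheel is at its stop: the force rises to 24 N with no motion, with the handle at (0.4763,−0.2321), direction 185.7°. That matches the plate yaw of 5.9°. Now two turns open.

```bash
python3 - <<'E'
from h import *
c=np.array([.526,-.227])
P=lambda a:c+.05*np.array([np.cos(np.radians(a)),np.sin(np.radians(a))])
arc(c,185.7,365.7,12,p0=(.4758,-.2221))
arc(c,5.7,185.7,12,p0=P(5.7))
arc(c,185.7,365.7,12,p0=P(185.7))
E
```

```text
[(-9, 18), (-10, 29), (-10, 39), (-7, 49), (-2, 58), (5, 67), (13, 73), (22, 78), (32, 80), (43, 81), (53, 79), (63, 76), (71, 70), (79, 62), (84, 54)]
[(4, -10), (5, -20), (5, -31), (2, -41), (-3, -50), (-9, -58), (-18, -65), (-27, -69), (-37, -72), (-47, -72), (-58, -71), (-68, -67), (-76, -61), (-84, -54), (-89, -45)]
[(-4, 10), (-5, 20), (-5, 31), (-2, 41), (3, 50), (9, 58), (18, 65), (27, 69), (37, 72), (47, 72), (58, 71), (68, 67), (76, 61), (84, 54), (89, 45)]
```

```bash
python3 -m inch '[[255,-7,8,0,0],[255,-9,18,0,0],[255,-10,29,0,0],[255,-10,39,0,0],[255,-7,49,0,0],[255,-2,58,0,0],[255,5,67,0,0],[255,13,73,0,0],[255,22,78,0,0],[255,32,80,0,0],[255,43,81,0,0],[255,53,79,0,0],[255,63,76,0,0],[255,71,70,0,0],[255,79,62,0,0],[255,84,54,0,0]]'>/dev/null; python3 -c "
from h import *
st()"
python3 -m inch '[[255,4,-10,0,0],[255,5,-20,0,0],[255,5,-31,0,0],[255,2,-41,0,0],[255,-3,-50,0,0],[255,-9,-58,0,0],[255,-18,-65,0,0],[255,-27,-69,0,0],[255,-37,-72,0,0],[255,-47,-72,0,0],[255,-58,-71,0,0],[255,-68,-67,0,0],[255,-76,-61,0,0],[255,-84,-54,0,0],[255,-89,-45,0,0],[255,-89,-45,0,0],[255,-89,-45,0,0]]'>/dev/null; python3 -c "
from h import *
st()"
```

```text
t 20.03 pos [ 0.5759 -0.2239  0.0959] xang 32.5 q [-0.51  0.4   1.53 -0.    1.2   0.5 ] F [ 0.2 -3.   4.8] Mz [-0.4   0.04  0.01] w 0.193 g 60.7
t 21.45 pos [ 0.4764 -0.2337  0.0958] xang 32.4 q [-0.62  0.24  1.76 -0.    1.15  0.39] F [ 2.5 -2.   5.9] Mz [-0.29 -0.34  0.02] w 0.193 g 60.7
```

```bash
python3 -m inch '[[255,-4,10,0,0],[255,-5,20,0,0],[255,-5,31,0,0],[255,-2,41,0,0],[255,3,50,0,0],[255,9,58,0,0],[255,18,65,0,0],[255,27,69,0,0],[255,37,72,0,0],[255,47,72,0,0],[255,58,71,0,0],[255,68,67,0,0],[255,76,61,0,0],[255,84,54,0,0],[255,89,45,0,0]]'>/dev/null; python3 -c "
from h import *
st()"
python3 -m inch '[[255,4,-10,0,0],[255,5,-20,0,0],[255,5,-31,0,0],[255,2,-41,0,0],[255,-3,-50,0,0],[255,-9,-58,0,0],[255,-18,-65,0,0],[255,-27,-69,0,0],[255,-37,-72,0,0],[255,-47,-72,0,0],[255,-58,-71,0,0],[255,-68,-67,0,0],[255,-76,-61,0,0],[255,-84,-54,0,0],[255,-89,-45,0,0],[255,-89,-45,0,0],[255,-89,-45,0,0],[255,-89,-45,0,0]]'>/dev/null; python3 -c "
from h import *
st()
go((.4763,-.232,.0958))"
```

```text
t 22.7 pos [ 0.5759 -0.2236  0.0959] xang 32.5 q [-0.51  0.4   1.53 -0.    1.2   0.5 ] F [ 3.1 -1.9  5.5] Mz [-0.41 -0.34  0.01] w 0.192 g 60.7
t 24.2 pos [ 0.4764 -0.2333  0.0958] xang 32.5 q [-0.62  0.23  1.76 -0.    1.15  0.39] F [ 2.7 -2.1  6.2] Mz [-0.35 -0.36 -0.  ] w 0.192 g 60.8
shift [ 0.6 -1.1  0. ] xang 32.5 turn None
```

```bash
python3 -m inch '[[255,1,-1,0,0],[255,1,-1,0,0],[255,1,-1,0,0]]'>/dev/null; python3 -c "
from h import *
st()
go((.4763,-.232,.0958))"
```

```text
t 24.45 pos [ 0.4762 -0.2316  0.0958] xang 32.5 q [-0.62  0.23  1.76 -0.    1.15  0.39] F [ 1.1 -2.3  8. ] Mz [-0.36 -0.13  0.  ] w 0.197 g 60.8
shift [-0.1  0.4  0. ] xang 32.5 turn None
```

Within about 0.5° of two turns. I'll settle and take a final look.

```bash
python3 -m inch '[[255,0,0,0,0],[255,0,0,0,0],[255,0,0,0,0],[255,0,0,0,0],[255,0,0,0,0],[255,0,0,0,0]]'>/dev/null; python3 - <<'E'
from h import *
from plant import capture
st();c=capture("side");cv2.imwrite("pics/end.png",c["frame"][:,:,::-1])
E
```

```text
t 24.95 pos [ 0.4762 -0.2317  0.0958] xang 32.5 q [-0.62  0.23  1.76 -0.    1.15  0.39] F [ 0.8 -1.   7.2] Mz [-0.33 -0.18 -0.03] w 0.196 g 60.8
```

View pics/end.png

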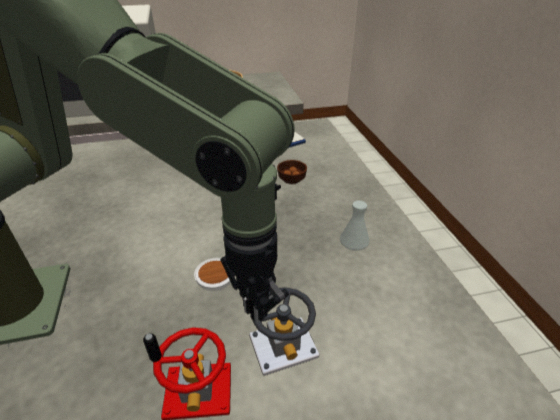

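The gripper holds the crank handle at (258,300). The flask (355,225), bowl (292,171) and dish (214,272) have not moved. Handing in.

```bash
python3 -c "
from plant import job_done
print(job_done())"
```

```text
the job is handed in; nothing more can be done
None
```

The job is handed in at about 25 s of the 72 s allowed: timer wound to its stop, valve closed to its stop and opened two full turns (within about 0.5° by the arm's reading), the crank handle still gripped, and the flask, bowl and dish where they stood.

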